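Turn the desk caddy to the glue stick and hold it

TASK

Turn the revolving desk caddy until the cup with the glue stick in it stands at the front, in line with the upright marker on the caddy's fixed foot. Finish while still gripping the handle on top of the caddy so that it stays still: do not let go. Everything must stay in its own cup, and the other things on the desk must not be shifted.

Things in the scene. Friction and masses are not known exactly. Their poses are not given: they have to be found in the camera images.
- caddy_foot: fixed black foot of the caddy, a disc of 160 mm diameter and 10 mm height, screwed to the desk; origin on the desk at the turning axis, z up, -x towards its front: a tongue 20 mm wide sticks out that way, with an upright marker tab (12 mm wide, 42 mm high) at its end. The foot stands at any place on the right half of the desk, and its front looks only roughly to the robot
- front_marker (a point): top of the upright marker tab on the foot, 110 mm from the turning axis, 42 mm above the desk; it does not turn
- caddy: turning part of the caddy, grey: a round tray of 176 mm diameter (14 to 20 mm above the desk) with five equal round cups and a central column with the handle; origin on the desk at the turning axis, z up, x along the length of the handle. It turns freely both ways, nearly a whole turn to each side from its start, about the vertical axis against a slight friction (about 0.06 N m), no spring, and stays where it is left
- handle: grey flat upright bar on top of the column, fixed to the turning part: 64 mm long (its and the caddy's x), 14 mm thick (y), 40 mm high (132 to 172 mm above the desk), centred on the turning axis; origin at the middle of its underside. To be pinched from above across its thickness and turned about the vertical
- handle_grip (a point): middle of the handle bar on the turning axis, 156 mm above the desk: the place to grip
- cup0 (a point): centre of the inner floor of the first cup (empty at the start, when it stands roughly at the front), 58 mm from the turning axis and 21 mm above the desk; the cups stand 72 degrees apart, numbered anticlockwise seen from above with the first at the caddy's -x, are 47 mm wide outside, 41 mm inside, and their rims are 61 mm above the desk
- cup1 (a point): centre of the inner floor of the second cup, 58 mm from the turning axis and 21 mm above the desk; the cups stand 72 degrees apart, numbered anticlockwise seen from above with the first at the caddy's -x, are 47 mm wide outside, 41 mm inside, and their rims are 61 mm above the desk
- cup2 (a point): centre of the inner floor of the third cup, 58 mm from the turning axis and 21 mm above the desk; the cups stand 72 degrees apart, numbered anticlockwise seen from above with the first at the caddy's -x, are 47 mm wide outside, 41 mm inside, and their rims are 61 mm above the desk
- cup3 (a point): centre of the inner floor of the fourth cup, 58 mm from the turning axis and 21 mm above the desk; the cups stand 72 degrees apart, numbered anticlockwise seen from above with the first at the caddy's -x, are 47 mm wide outside, 41 mm inside, and their rims are 61 mm above the desk
- cup4 (a point): centre of the inner floor of the fifth cup, 58 mm from the turning axis and 21 mm above the desk; the cups stand 72 degrees apart, numbered anticlockwise seen from above with the first at the caddy's -x, are 47 mm wide outside, 41 mm inside, and their rims are 61 mm above the desk
- glue_stick: the glue stick: the tallest thing in the cups, a plain slim cylinder of 26 mm diameter, 93 mm high, standing loose in one of the cups (which one varies, never the empty one); top 114 mm above the desk; origin at the middle of its underside
- correction_bottle: bottle with a narrow neck, 30 mm diameter, 74 mm high, standing loose in another cup; origin at the middle of its underside
- thread_spool_1: thread spool with end discs, 35 mm diameter, 55 mm high, standing loose in another cup; origin at the middle of its underside
- thread_spool_2: a second thread spool of the same shape, 35 mm diameter, 55 mm high, standing loose in another cup; origin at the middle of its underside
- mouse: computer mouse, 60x108x38 mm, on the desk to the left of the caddy, in front of the pen pot; leave alone
- calculator: desk calculator, 152x98x21 mm, flat on the desk to the left of the caddy; leave alone
- stapler: stapler, 36x141x47 mm, at the right edge of the desk; leave alone
- ink_pad: closed ink pad, 72x112x18 mm, flat at the front edge of the desk; leave alone
Not all that is in view belongs to the job. What is shaped like the thread_spool_1 but turquoise or yellow is not meant.

How it is judged:
By the outcome, as a careful person would: the job done as asked, in the order asked, and still so for the second after the job is handed in, while the arm keeps its last pose, push and grip.
It also fails if it takes over 58 s, if anything falls off the work surface, if the arm or the gripper's body presses on something with over 40 N, if the wrist force passes 120 N, or if a joint passes its speed limit or range.

ROBOT

A 6-joint arm with a two-finger parallel gripper is mounted at the origin on a cart in front of the work surface, level with it; the furniture and walls round the work are solid. World frame = base frame: x ahead of the robot, y to its left, z up, the work surface at z = 0. Lengths are in m, angles in degrees, forces in N, time in s.
With the tool pointing down it reaches from about 0.4 to 0.825 m from the base axis. Payload 7 kg.
Tool frame: the origin (TCP) lies midway between the tips of the shut fingers; the grasp point (between the pads) lies 19 mm behind it; z points along the fingers, y is the direction in which the jaws open and shut (so a half turn about z gives the same grasp; the last joint's range is limited). The gripper opens to 88 mm and grips with 3 to 60 N. Pads are 19 mm wide; open, the fingers measure 130 mm over their backs; the gripper's body (78 mm by 193 mm) begins 47 mm behind the grasp point.
Start: joints at [-56.03, 20.546, 0.682, 0, -70.136, -16.507], TCP at [0.203, -0.644, 0.227] pointing down, gripper open.
Joint ranges: [-176.03, 176.03], [-82.01, 121.73], [-58.28, 71.71], [-173.87, 95.51], [-174.79, -0.11], [-173.66, 173.66]. Speed limits (degrees/s): [136.94, 136.94, 172.46, 180, 180, 180].

INTERFACE

Orientations are given as [roll, pitch, yaw] about the fixed x, y, z axes, in that order (R = Rz(yaw) Ry(pitch) Rx(roll)).
In Python, from plant import get_state, capture, get_calibration, close_job, boxes_of, cut_out gives the robot as it stands.
- The arm moves only by the tool apply_moves, never from a script. Its argument "commands" is a list of rows, each an object with "grip": the closure, from 0 (fully open) to 1 (shut); "slide": the shift along the tool's x, y, z in m, a list of three; "roll": the turn about the tool's z in degrees. In form: [{"grip": grip, "slide": [x, y, z], "roll": roll}, ...]. A call has 1 to 5 rows; each row is the pose to reach, as a shift and turn from the pose commanded when the call began, along the tool's axes at that moment; what a row does not reach only later rows make up. A row lasts 1/8 s, in which the tool goes at most 62.5 mm and 10.7 degrees, less where a joint would pass 70% of its speed; a pose out of reach is approached as far as the arm can. A call with a gripper value outside its range is refused whole. The fingers move at their own pace and stop on an object; "grip_force" is the grip in N (left out, the last holds). Time passes only in rows, so rows that repeat a pose let the fingers close. It gives the time, the measured TCP pose, the force and the opening at its end, in the units of the state.
- get_state(): the state, without advancing time (a new reading comes with each control period).
- capture(name): name is "scene" or "top" or "wrist"; returns (picture, depth): 400x640x3 uint8, red, green, blue; 400x640 float32, m along the optical axis (not along the pixel's ray), 0 where there is no reading.
- get_calibration(name): a dict with "mtx" (3x3 intrinsics, pixels), "distortion" ([k1, k2, p1, p2, k3] as OpenCV has them; the pictures are not rectified), "R" (3x3) and "t" (3): a world point X has camera coordinates R X + t. Camera axes: x right, y down, z forward; pixel columns grow to the right and rows downward; lengths in m; the calibration is good to about 2 mm. A picture is of the moment at which its call begins: read the wrist's pose just before it. get_calibration takes no time and is no camera call; for the wrist camera it gives the pose at the moment of the call.
- close_job(): hands the job in, once; it reports no verdict.
Trained networks look in the newest picture that a camera, given by its name, has taken for a name from the list of things; names that differ only in an ending like _2 or _b are one class to them, and where a whole thing is asked for, a point or a joint stands for the part that bears it (a point fixed in the world has none). Each returns a list of dicts, best first, with "score" (0 to 1); they miss things now and then, are a little off and sometimes report something else, mostly with a low value. They report only what shows in the picture. A call takes as long as a camera call. They do not tell look-alikes from the thing itself.
- boxes_of(name, camera): "position" ([x, y, z] in m, in the coordinates of the camera as it stood for that picture, good to about 4 mm: the middle of the surface that is visible of it).
- cut_out(name, camera): "mask" (400x640 bool, what is visible of it).
The state is a dict: "time_s": time; "joints": joint angles; "qd": joint speeds; "joint_torque": joint torques, N m; "tcp_pos": TCP position; "eef_rot": TCP orientation; "contact_force": force on the tool from outside, world axes, zero at the start; "moment": the same for the moment, N m; "gripper_width": finger opening in m.
Only numpy, scipy, OpenCV 4.12 (cv2) and the standard library are available. Lean on these libraries where they do the work, as an engineer would, in place of code of your own. Each camera call takes 0.05 s, during which the arm holds its last target.

## Working session

There is one attempt and no reset: what is moved stays moved. The work goes in short steps, Python scripts to look and compute and a tool call to move; the robot and the scene stay as the last step left them, time stands still between calls to the robot, and variables do not carry over. Pictures are saved under pics/ and viewed, and the job is handed in when it is done.

Besides the shell and the picture viewer there is one more tool, called by a JSON object that holds its "api" and its "payload", one argument or row to a line. apply_moves: Moves the arm, as the interface text tells. Its arguments: {"type":"object","properties":{"commands":{"type":"array"},"grip_force":{"type":"number"}},"required":["commands"]}

```bash
ls; mkdir -p pics
python3 - <<'E'
from plant import *
import cv2
print(get_state())
for n in ["scene","top"]:
    p,d=capture(n); cv2.imwrite(f"pics/{n}0.png",p[:,:,::-1])
    c=get_calibration(n); print(n,c)
    for k in ["caddy_foot","caddy","handle","glue_stick","correction_bottle","thread_spool_1"]:
        print(k,[(round(b["score"],2),(c["R"].T@(b["position"]-c["t"])).round(3)) for b in boxes_of(k,n)][:4])
E
```

```text
pics
{'time_s': 0.0, 'joints': array([-5.60283420e+01,  2.05914068e+01,  6.33638594e-01, -1.88832943e-02,
       -7.01353208e+01, -1.65074424e+01]), 'qd': array([ 0.01348948,  0.03018662,  0.00679342, -0.00325101,  0.01632591,
       -0.04409627]), 'joint_torque': array([ 4.92872332e-04, -5.82720244e+01,  2.93052399e+01,  6.99735001e+00,
        6.73428556e-03, -2.09383011e-04]), 'tcp_pos': array([ 0.20240287, -0.6434314 ,  0.22562587]), 'eef_rot': array([ 1.79905704e+02, -9.43289434e-03, -1.62542208e+02]), 'contact_force': array([-0.81791298,  0.07506337, -0.58725485]), 'moment': array([-0.00696272, -0.04168376, -0.00291428]), 'gripper_width': 0.08742814608761319}
scene {'mtx': array([[418.12654095,   0.        , 320.38051898],
       [  0.        , 418.12654095, 199.17829219],
       [  0.        ,   0.        ,   1.        ]]), 'distortion': array([-0.05351511,  0.        ,  0.        ,  0.        ,  0.        ]), 'R': array([[ 0.67003115, -0.74207757,  0.01947159],
       [-0.32898664, -0.32035545, -0.88833562],
       [ 0.66545177,  0.58880664, -0.45878174]]), 't': array([-0.488
[... 833 characters left out ...]
 -0.99996582,  0.00164867],
       [-0.99190601,  0.00782738, -0.12673281],
       [ 0.12671558, -0.00266206, -0.99193552]]), 't': array([-0.1364652 ,  0.5585854 ,  1.08301958])}
caddy_foot [(0.44, array([ 0.44 , -0.148,  0.008])), (0.24, array([ 0.535, -0.139,  0.022]))]
caddy [(0.67, array([ 0.535, -0.141,  0.02 ]))]
handle [(0.82, array([ 0.541, -0.138,  0.172]))]
glue_stick [(0.65, array([ 0.576, -0.18 ,  0.117]))]
correction_bottle [(0.52, array([ 0.515, -0.189,  0.066])), (0.28, array([0.423, 0.129, 0.017]))]
thread_spool_1 [(0.76, array([ 0.532, -0.084,  0.075])), (0.75, array([ 0.539, -0.136,  0.172])), (0.68, array([ 0.592, -0.115,  0.08 ])), (0.55, array([ 0.573, -0.329,  0.057]))]
```

Run:
```python
import cv2
p=cv2.imread("pics/top0.png"); cv2.imwrite("pics/topz.png",cv2.resize(p[80:290,300:500],None,fx=2.8,fy=2.8,interpolation=cv2.INTER_CUBIC))
```

```text
(no output)
```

View pics/scene0.png

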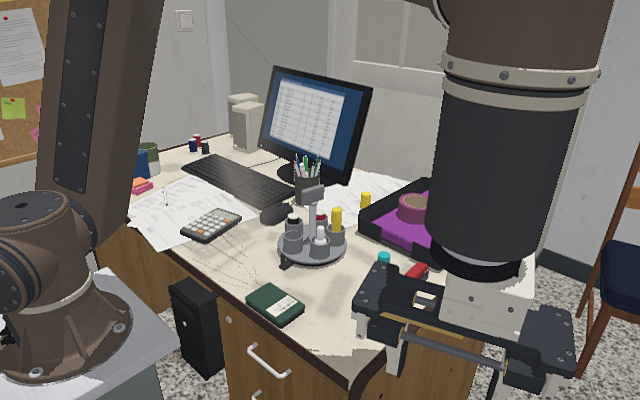

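View pics/top0.png

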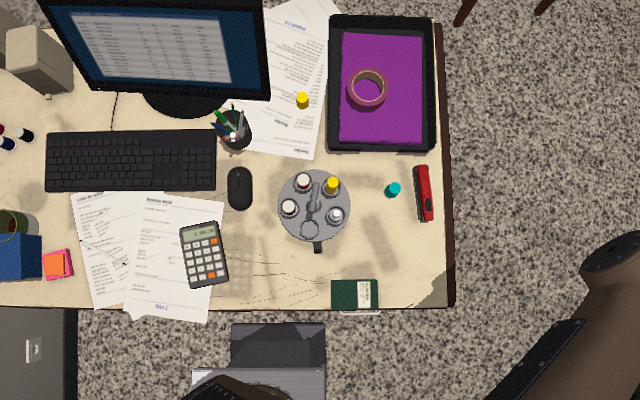

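```bash
sleep 1
```

```text
(no output)
```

View pics/topz.png

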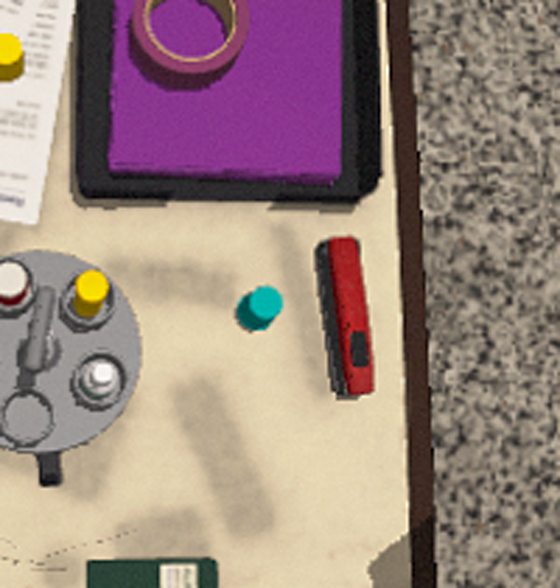

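```bash
cat > h.py <<'E'
import numpy as np, cv2
from plant import *
def cloud(n,d=None,c=None):
    if d is None: p,d=capture(n)
    else: p=None
    c=c or get_calibration(n)
    v,u=np.mgrid[0:400,0:640]
    xy=cv2.undistortPoints(np.stack([u,v],-1).reshape(-1,1,2).astype(float),c["mtx"],c["distortion"]).reshape(400,640,2)
    P=np.concatenate([xy*d[...,None],d[...,None]],-1)
    W=(P-c["t"])@c["R"]
    W[d==0]=np.nan
    return p,W
E
python3 - <<'E'
from h import *
from scipy.optimize import minimize,least_squares
p,W=cloud("top"); np.save("W0.npy",W)
X=W.reshape(-1,3); X=X[np.isfinite(X).all(1)]
a=np.array([.541,-.138])
r=np.hypot(*(X[:,:2]-a).T)
H=X[(r<.05)&(X[:,2]>.16)&(X[:,2]<.18)]
print("handle n",len(H),H.mean(0), H.min(0),H.max(0))
(cx,cy),s,an=cv2.minAreaRect((H[:,:2]*1000).astype(np.float32)); print(cx,cy,s,an)
u,_,vt=np.linalg.svd(H[:,:2]-H[:,:2].mean(0),full_matrices=False); print("handle dir",np.degrees(np.arctan2(vt[0,1],vt[0,0])))
# tray
T=X[(r<.1)&(X[:,2]>.012)&(X[:,2]<.027)]
hull=cv2.convexHull((T[:,:2]*1000).astype(np.float32)); print("tray",cv2.minEnclosingCircle(hull), len(T))
M=X[(r>.095)&(r<.125)&(X[:,2]>.03)&(X[:,2]<.055)]
print("marker",len(M),M.mean(0) if len(M) else 0); print(M[:20].round(3))
R=X[(r<.1)&(X[:,2]>.055)&(X[:,2]<.066)]
print("rim",len(R)); np.save("R.npy",R)
def f(q):
    c=q[:2]+.058*np.stack([np.cos(q[2]+np.radians(180+72*np.arange(5))),np.sin(q[2]+np.radians(180+72*np.arange(5)))],1)
    d=np.hypot(R[:,None,0]-c[:,0],R[:,None,1]-c[:,1])
    return np.abs(d-.022).min(1)
for y0 in (0,10,20,-10,-20):
  s=least_squares(f,[.541,-.138,np.radians(y0)],loss="soft_l1",f_scale=.002,x_scale=[.01,.01,.1]); print(s.x[:2],np.degrees(s.x[2]),s.cost)
E
```

```text
handle n 199 [ 0.5415894  -0.13987881  0.17126796] [ 0.51094263 -0.15086356  0.16017872] [ 0.5738776  -0.12944647  0.17738373]
542.6347045898438 -139.8639373779297 (13.849344253540039, 63.91682434082031) 80.10285949707031
handle dir 169.81313237092272
tray ((535.9008178710938, -139.0611572265625), 94.70171356201172) 2577
marker 13 [ 0.43319186 -0.14877233  0.04183514]
[[ 0.436 -0.146  0.039]
 [ 0.436 -0.149  0.04 ]
 [ 0.436 -0.151  0.043]
 [ 0.434 -0.144  0.044]
 [ 0.434 -0.146  0.044]
 [ 0.434 -0.149  0.04 ]
 [ 0.434 -0.151  0.042]
 [ 0.433 -0.153  0.045]
 [ 0.431 -0.144  0.038]
 [ 0.431 -0.146  0.039]
 [ 0.431 -0.149  0.047]
 [ 0.431 -0.151  0.042]
 [ 0.431 -0.153  0.04 ]]
rim 523
[ 0.54268466 -0.13999034] -10.180774588490259 0.0017253227620940956
[ 0.54268466 -0.13999034] -10.18077627198967 0.0017253227621052592
[ 0.54312516 -0.14005133] 26.349925886882048 0.006974590737802767
[ 0.54268468 -0.13999034] -10.180750056296812 0.0017253227620314536
[ 0.54268466 -0.13999034] -10.180774084174498 0.0017253227620911366
```

{"api": "apply_moves", "payload": {
  "commands": [
    {"grip": 0,"slide": [-0.03,0.024,0],"roll": -8},
    {"grip": 0,"slide": [-0.07,0.056,0],"roll": -18},
    {"grip": 0,"slide": [-0.11,0.088,0],"roll": -28},
    {"grip": 0,"slide": [-0.15,0.12,0],"roll": -38},
    {"grip": 0,"slide": [-0.19,0.152,0],"roll": -48}
  ]
}}

```text
time_s: 1.38
tcp_pos: [0.3389, -0.4405, 0.2268]
eef_rot: [-180.0, -0.0, -114.2]
contact_force: [1.3, -0.7, 0.3]
gripper_width: 0.0877
```

```bash
cat > tgt.py <<'E'
from h import *
import sys
from scipy.spatial.transform import Rotation as Ro
s=get_state(); Rm=Ro.from_euler("xyz",s["eef_rot"],degrees=True).as_matrix()
print(s["time_s"],s["tcp_pos"].round(4),s["eef_rot"].round(2),s["joints"].round(1),"w",round(s["gripper_width"],4),s["contact_force"].round(1),s["moment"].round(2))
t=np.array([.5427,-.1400,float(sys.argv[1])]);print("slide",(Rm.T@(t-s["tcp_pos"])).round(4),"roll",((s["eef_rot"][2]-float(sys.argv[2])+180)%360-180).round(2))
E
python3 tgt.py .227 -10.2
```

```text
1.375 [ 0.3389 -0.4405  0.2268] [-1.7996e+02 -1.0000e-02 -1.1421e+02] [-32.2   9.3 -14.5   0.  -66.1   8. ] w 0.0877 [ 1.3 -0.7  0.3] [-0.02 -0.08  0.03]
slide [-3.577e-01 -6.260e-02 -2.000e-04] roll -104.01
```

{"api": "apply_moves", "payload": {
  "commands": [
    {"grip": 0,"slide": [-0.05,-0.009,0],"roll": -10},
    {"grip": 0,"slide": [-0.1,-0.018,0],"roll": -20},
    {"grip": 0,"slide": [-0.15,-0.026,0],"roll": -30},
    {"grip": 0,"slide": [-0.2,-0.035,0],"roll": -40},
    {"grip": 0,"slide": [-0.25,-0.044,0],"roll": -50}
  ]
}}

```text
time_s: 2.0
tcp_pos: [0.4829, -0.2312, 0.227]
eef_rot: [-180.0, -0.0, -64.2]
contact_force: [1.2, -0.6, 0.6]
gripper_width: 0.0878
```

```bash
python3 tgt.py .227 -10.2
```

```text
2.0 [ 0.4829 -0.2312  0.227 ] [-1.7996e+02 -3.0000e-02 -6.4200e+01] [ -4.6   7.3 -16.9   0.  -65.7  30.4] w 0.0878 [ 1.2 -0.6  0.6] [-0.1   0.02 -0.03]
slide [-0.0561 -0.0936 -0.    ] roll -54.0
```

{"api": "apply_moves", "payload": {
  "commands": [
    {"grip": 0,"slide": [-0.014,-0.024,0],"roll": -10.5},
    {"grip": 0,"slide": [-0.028,-0.047,0],"roll": -21},
    {"grip": 0,"slide": [-0.042,-0.07,0],"roll": -31.5},
    {"grip": 0,"slide": [-0.056,-0.0936,0],"roll": -42},
    {"grip": 0,"slide": [-0.056,-0.0936,0],"roll": -52}
  ]
}}

```text
time_s: 2.62
tcp_pos: [0.5434, -0.1405, 0.2265]
eef_rot: [-180.0, -0.0, -12.1]
contact_force: [-1.5, -0.7, 0.3]
gripper_width: 0.0876
```

```bash
python3 tgt.py .137 -10.2
python3 - <<'E'
from h import *
c=get_calibration("wrist"); p,W=cloud("wrist",None,c); cv2.imwrite("pics/w1.png",p[:,:,::-1])
X=W.reshape(-1,3); X=X[np.isfinite(X).all(1)]
r=np.hypot(*(X[:,:2]-[.5427,-.14]).T)
H=X[(r<.05)&(X[:,2]>.162)&(X[:,2]<.185)]
print(len(H),cv2.minAreaRect((H[:,:2]*1000).astype(np.float32)),H[:,2].mean() if len(H) else 0)
M=X[(r>.095)&(r<.125)&(X[:,2]>.036)&(X[:,2]<.055)]; print(len(M),M.mean(0))
E
```

```text
2.625 [ 0.5434 -0.1405  0.2265] [-1.800e+02 -1.000e-02 -1.209e+01] [  5.5   9.9 -13.9  -0.  -66.2  72.4] w 0.0876 [-1.5 -0.7  0.3] [-0.11  0.2   0.  ]
slide [-0.0008 -0.0004  0.0895] roll -1.89
1352 ((543.31982421875, -138.25437927246094), (13.971495628356934, 63.16165542602539), 79.79345703125) 0.17092767199339412
50 [ 0.43435271 -0.14667093  0.04058234]
```

View pics/w1.png

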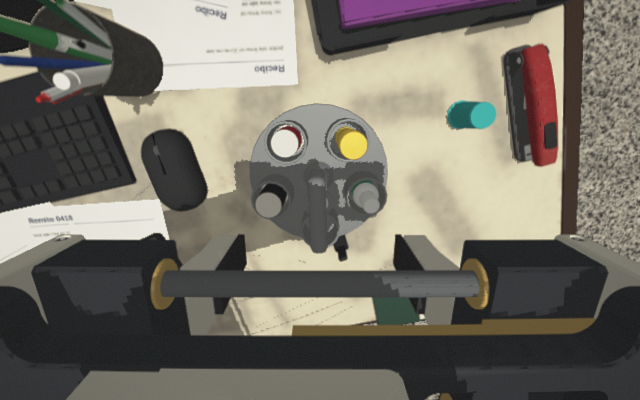

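{"api": "apply_moves", "payload": {
  "commands": [
    {"grip": 0,"slide": [-0.001,-0.001,0.02],"roll": -1.9},
    {"grip": 0,"slide": [-0.001,-0.001,0.045],"roll": -1.9},
    {"grip": 0,"slide": [-0.001,-0.001,0.065],"roll": -1.9},
    {"grip": 0,"slide": [-0.001,-0.001,0.08],"roll": -1.9},
    {"grip": 0,"slide": [-0.001,-0.001,0.0875],"roll": -1.9}
  ]
}}

```text
time_s: 3.3
tcp_pos: [0.5415, -0.1408, 0.1384]
eef_rot: [180.0, 0.0, -10.7]
contact_force: [0.2, 0.1, 0.1]
gripper_width: 0.0879
```

{"api": "apply_moves", "payload": {
  "commands": [
    {"grip": 0.5,"slide": [0,0,0],"roll": 0},
    {"grip": 0.7,"slide": [0,0,0],"roll": 0},
    {"grip": 0.8,"slide": [0,0,0],"roll": 0},
    {"grip": 1,"slide": [0,0,0],"roll": 0},
    {"grip": 1,"slide": [0,0,0],"roll": 0}
  ],
  "grip_force": 25
}}

```text
time_s: 3.92
tcp_pos: [0.5418, -0.1407, 0.1393]
eef_rot: [-180.0, -0.0, -10.6]
contact_force: [0.2, -0.1, -0.2]
gripper_width: 0.0434
```

{"api": "apply_moves", "payload": {
  "commands": [
    {"grip": 1,"slide": [0,0,0],"roll": 0},
    {"grip": 1,"slide": [0,0,0],"roll": 0},
    {"grip": 1,"slide": [0,0,0],"roll": 0}
  ],
  "grip_force": 25
}}

```text
time_s: 4.3
tcp_pos: [0.5422, -0.1388, 0.139]
eef_rot: [-179.8, -0.0, -10.7]
contact_force: [-1.9, 17.1, 3.8]
gripper_width: 0.0137
```

```bash
python3 tgt.py .139 -139.4
```

```text
4.3 [ 0.5422 -0.1388  0.139 ] [-1.7982e+02 -5.0000e-02 -1.0660e+01] [  5.6  14.  -20.9  -0.2 -55.1  73.9] w 0.0137 [-1.9 17.1  3.8] [4.95 1.07 0.12]
slide [0.0007 0.0011 0.    ] roll 128.74
```

{"api": "apply_moves", "payload": {
  "commands": [
    {"grip": 1,"slide": [0,-0.001,0],"roll": 0},
    {"grip": 1,"slide": [0,-0.0019,0],"roll": 0},
    {"grip": 1,"slide": [0,-0.0019,0],"roll": 0}
  ],
  "grip_force": 35
}}

```text
time_s: 4.68
tcp_pos: [0.5422, -0.1387, 0.139]
eef_rot: [-180.0, -0.0, -10.6]
contact_force: [-0.2, 3.2, -0.6]
gripper_width: 0.0136
```

```bash
python3 tgt.py .139 -139.4
```

```text
4.675 [ 0.5422 -0.1387  0.139 ] [-1.7998e+02 -1.0000e-02 -1.0640e+01] [  5.7  14.  -20.9  -0.  -55.1  73.7] w 0.0136 [-0.2  3.2 -0.6] [ 1.12  0.04 -0.03]
slide [0.0008 0.0012 0.    ] roll 128.76
```

{"api": "apply_moves", "payload": {
  "commands": [
    {"grip": 1,"slide": [0,0,0],"roll": 2},
    {"grip": 1,"slide": [0,0,0],"roll": 6},
    {"grip": 1,"slide": [0,0,0],"roll": 10},
    {"grip": 1,"slide": [0,0,0],"roll": 14},
    {"grip": 1,"slide": [0,0,0],"roll": 18}
  ]
}}

```text
time_s: 5.3
tcp_pos: [0.5422, -0.1384, 0.139]
eef_rot: [-180.0, -0.0, -28.9]
contact_force: [0.7, 6.6, 0.2]
gripper_width: 0.014
```

{"api": "apply_moves", "payload": {
  "commands": [
    {"grip": 1,"slide": [0,0,0],"roll": 4},
    {"grip": 1,"slide": [0,0,0],"roll": 8},
    {"grip": 1,"slide": [0,0,0],"roll": 12},
    {"grip": 1,"slide": [0,0,0],"roll": 16},
    {"grip": 1,"slide": [0,0,0],"roll": 20}
  ]
}}

```text
time_s: 5.92
tcp_pos: [0.5424, -0.1382, 0.139]
eef_rot: [-179.9, 0.0, -48.9]
contact_force: [1.4, 6.8, 0.1]
gripper_width: 0.0137
```

```bash
python3 tgt.py .139 -139.4
```

```text
5.925 [ 0.5424 -0.1382  0.139 ] [-1.7993e+02  1.0000e-02 -4.8850e+01] [  5.7  14.  -20.9  -0.1 -55.   35.5] w 0.0137 [1.4 6.8 0.1] [ 2.22 -0.21  0.04]
slide [0.0015 0.001  0.    ] roll 90.55
```

{"api": "apply_moves", "payload": {
  "commands": [
    {"grip": 1,"slide": [-0.0005,-0.0005,0],"roll": 4},
    {"grip": 1,"slide": [-0.0005,-0.0005,0],"roll": 8},
    {"grip": 1,"slide": [-0.0005,-0.0005,0],"roll": 12},
    {"grip": 1,"slide": [-0.0005,-0.0005,0],"roll": 16},
    {"grip": 1,"slide": [-0.0005,-0.0005,0],"roll": 20}
  ]
}}

```text
time_s: 6.55
tcp_pos: [0.5427, -0.138, 0.139]
eef_rot: [-179.9, -0.0, -68.9]
contact_force: [1.6, 3.4, -3.2]
gripper_width: 0.0132
```

{"api": "apply_moves", "payload": {
  "commands": [
    {"grip": 1,"slide": [0,0,0],"roll": 4},
    {"grip": 1,"slide": [0,0,0],"roll": 8},
    {"grip": 1,"slide": [0,0,0],"roll": 12},
    {"grip": 1,"slide": [0,0,0],"roll": 16},
    {"grip": 1,"slide": [0,0,0],"roll": 20}
  ]
}}

```text
time_s: 7.18
tcp_pos: [0.5429, -0.1379, 0.139]
eef_rot: [-179.9, 0.0, -88.8]
contact_force: [4.0, 3.5, -2.7]
gripper_width: 0.0136
```

```bash
python3 tgt.py .139 -139.4
```

```text
7.175 [ 0.5429 -0.1379  0.139 ] [-1.7992e+02  1.0000e-02 -8.8850e+01] [  5.8  14.  -20.9  -0.  -55.   -4.6] w 0.0136 [ 4.   3.5 -2.7] [ 1.13 -1.03  0.08]
slide [0.002  0.0003 0.    ] roll 50.55
```

{"api": "apply_moves", "payload": {
  "commands": [
    {"grip": 1,"slide": [-0.0003,-0.0004,0],"roll": 4},
    {"grip": 1,"slide": [-0.0003,-0.0004,0],"roll": 8},
    {"grip": 1,"slide": [-0.0003,-0.0004,0],"roll": 12},
    {"grip": 1,"slide": [-0.0003,-0.0004,0],"roll": 16},
    {"grip": 1,"slide": [-0.0003,-0.0004,0],"roll": 20}
  ]
}}

```text
time_s: 7.8
tcp_pos: [0.5432, -0.138, 0.1391]
eef_rot: [-179.9, 0.0, -108.8]
contact_force: [2.9, 1.2, -2.4]
gripper_width: 0.0137
```

{"api": "apply_moves", "payload": {
  "commands": [
    {"grip": 1,"slide": [0,0,0],"roll": 4},
    {"grip": 1,"slide": [0,0,0],"roll": 8},
    {"grip": 1,"slide": [0,0,0],"roll": 12},
    {"grip": 1,"slide": [0,0,0],"roll": 16},
    {"grip": 1,"slide": [0,0,0],"roll": 20}
  ]
}}

```text
time_s: 8.43
tcp_pos: [0.5435, -0.1381, 0.1391]
eef_rot: [-179.9, 0.0, -128.8]
contact_force: [4.7, 0.9, -3.2]
gripper_width: 0.0139
```

{"api": "apply_moves", "payload": {
  "commands": [
    {"grip": 1,"slide": [0,0,0],"roll": 4},
    {"grip": 1,"slide": [0,0,0],"roll": 8},
    {"grip": 1,"slide": [0,0,0],"roll": 10.4},
    {"grip": 1,"slide": [0,0,0],"roll": 10.4},
    {"grip": 1,"slide": [0,0,0],"roll": 10.4}
  ]
}}

```text
time_s: 9.05
tcp_pos: [0.5436, -0.1382, 0.139]
eef_rot: [-179.9, 0.1, -139.1]
contact_force: [6.0, -1.0, -5.1]
gripper_width: 0.0139
```

```bash
python3 tgt.py .139 -139.4
cat > chk.py <<'E'
from h import *
import sys
from scipy.optimize import least_squares
for n in ["wrist","top","scene"]:
    c=get_calibration(n); p,W=cloud(n,None,c); cv2.imwrite(f"pics/{n}_{sys.argv[1]}.png",p[:,:,::-1])
    X=W.reshape(-1,3); X=X[np.isfinite(X).all(1)]
    r=np.hypot(*(X[:,:2]-[.5427,-.139]).T)
    M=X[(r>.095)&(r<.125)&(X[:,2]>.036)&(X[:,2]<.05)]
    R=X[(r<.09)&(X[:,2]>.056)&(X[:,2]<.066)]
    def f(q):
        th=q[2]+np.radians(180+72*np.arange(5))
        d=np.hypot(R[:,None,0]-q[0]-.058*np.cos(th),R[:,None,1]-q[1]-.058*np.sin(th))
        return np.abs(d-.022).min(1)
    print(n,"marker",len(M),M.mean(0),"rim",len(R))
    if len(M): print(" dir from axis",np.degrees(np.arctan2(M[:,1].mean()+.139,M[:,0].mean()-.5427))%360)
    if len(R)>30:
      for y0 in (-125,-139,-155):
        s=least_squares(f,[.5427,-.139,np.radians(y0)],loss="soft_l1",f_scale=.002,x_scale=[.01,.01,.1]); print(s.x[:2],np.degrees(s.x[2]),"cup2 at",(np.degrees(s.x[2])+324)%360,s.cost/len(R))
    for k in ["glue_stick","correction_bottle","thread_spool_1"]:
        print(k,[(round(b["score"],2),(c["R"].T@(b["position"]-c["t"])).round(3)) for b in boxes_of(k,n)][:4])
E
python3 chk.py a
```

```text
9.05 [ 0.5436 -0.1382  0.139 ] [-1.7991e+02  6.0000e-02 -1.3910e+02] [  5.8  14.1 -20.9   0.  -55.  -54.9] w 0.0139 [ 6.  -1.  -5.1] [-0.16 -1.74 -0.04]
slide [ 0.0019 -0.0008  0.    ] roll 0.3
wrist marker 124 [ 0.4333566  -0.14709281  0.04085816] rim 2988
 dir from axis 184.23290098274984
[ 0.54341779 -0.13727185] -139.6845724735126 cup2 at 184.3154275264874 3.8526204669981365e-06
[ 0.54341778 -0.13727185] -139.6845599124959 cup2 at 184.3154400875041 3.852620467104093e-06
[ 0.54341779 -0.13727185] -139.68457133077138 cup2 at 184.31542866922862 3.852620467016941e-06
glue_stick [(0.94, array([ 0.483, -0.145,  0.115])), (0.23, array([ 0.527, -0.194,  0.079]))]
correction_bottle [(0.63, array([ 0.515, -0.095,  0.063]))]
thread_spool_1 [(0.95, array([ 0.572, -0.322,  0.046])), (0.92, array([ 0.524, -0.196,  0.079])), (0.73, array([ 0.513, -0.093,  0.06 ])), (0.63, array([ 0.589, -0.169,  0.075]))]
top marker 12 [ 0.4329818  -0.14878009  0.04104694] rim 230
 dir from axis 185.09378446924546
[ 0.54228279 -0.13879235] -138.26081798172586 cup2 at 185.73918201827414 3.3416290595794455e-06
[ 
[... 414 characters left out ...]
 11 [ 0.43106652 -0.14960937  0.03956159] rim 432
 dir from axis 185.42894501134137
[ 0.54490974 -0.13804279] -139.1861513814383 cup2 at 184.8138486185617 7.449696870182298e-06
[ 0.54490953 -0.13804296] -139.18607714099213 cup2 at 184.81392285900787 7.449696870429828e-06
[ 0.54490978 -0.13804276] -139.18613907787042 cup2 at 184.81386092212958 7.449696870602466e-06
glue_stick [(0.76, array([ 0.474, -0.153,  0.085]))]
correction_bottle [(0.67, array([ 0.514, -0.092,  0.08 ])), (0.34, array([ 0.32 , -0.244,  0.016]))]
thread_spool_1 [(0.83, array([ 0.565, -0.336,  0.034])), (0.67, array([ 0.475, -0.153,  0.086])), (0.66, array([ 0.787, -0.116,  0.039])), (0.57, array([ 0.586, -0.179,  0.07 ]))]
```

View pics/wrist_a.png

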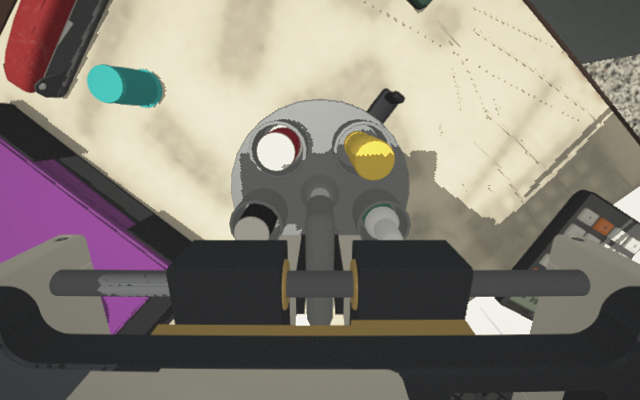

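View pics/top_a.png

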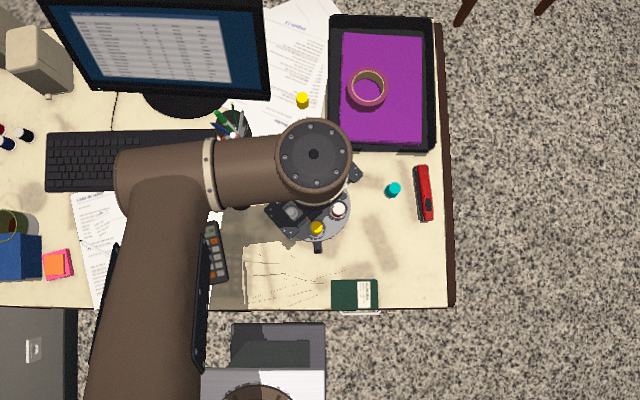

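View pics/scene_a.png

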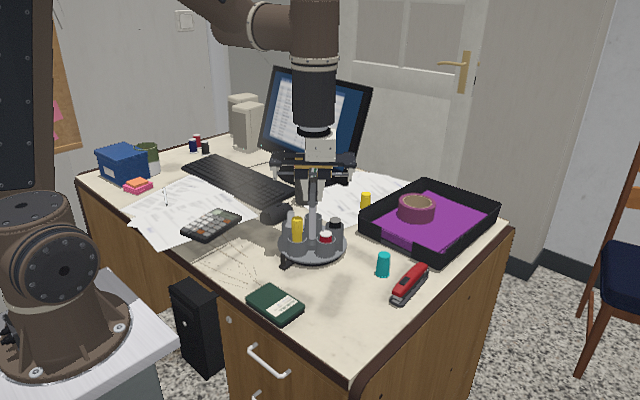

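{"api": "apply_moves", "payload": {
  "commands": [
    {"grip": 1,"slide": [0,0,0],"roll": -0.3},
    {"grip": 1,"slide": [0,0,0],"roll": -0.3},
    {"grip": 1,"slide": [0,0,0],"roll": -0.3},
    {"grip": 1,"slide": [0,0,0],"roll": -0.3}
  ]
}}

```text
time_s: 10.15
tcp_pos: [0.5436, -0.1382, 0.139]
eef_rot: [-179.9, 0.1, -138.8]
contact_force: [5.4, -0.0, -4.2]
gripper_width: 0.0137
```

```bash
python3 tgt.py .139 -139.1; python3 chk.py b | grep -v spool; python3 -c "
from plant import *
print(close_job())"
```

```text
10.15 [ 0.5436 -0.1382  0.139 ] [-1.7991e+02  6.0000e-02 -1.3880e+02] [  5.8  14.1 -20.9   0.  -55.  -54.6] w 0.0137 [ 5.4 -0.  -4.2] [-0.18 -1.74 -0.03]
slide [ 0.0019 -0.0008  0.    ] roll 0.3
wrist marker 122 [ 0.43328904 -0.14707029  0.04079574] rim 2967
 dir from axis 184.21856986029928
[ 0.54340128 -0.13726167] -139.31602078922967 cup2 at 184.68397921077033 3.836834256737082e-06
[ 0.54340125 -0.13726168] -139.3159969098137 cup2 at 184.6840030901863 3.836834256979219e-06
[ 0.54340129 -0.13726166] -139.31603049841806 cup2 at 184.68396950158194 3.836834256691819e-06
glue_stick [(0.96, array([ 0.484, -0.145,  0.118]))]
correction_bottle [(0.71, array([ 0.439, -0.15 ,  0.007])), (0.57, array([ 0.515, -0.092,  0.065]))]
top marker 12 [ 0.43296978 -0.1489681   0.04164139] rim 225
 dir from axis 185.19061155480668
[ 0.54242495 -0.1388546 ] -138.09930380810232 cup2 at 185.90069619189768 3.2853309236987926e-06
[ 0.54242498 -0.13885467] -138.0993692913784 cup2 at 185.9006307086216 3.2853309235524312e-06
[ 0.54242496 -0.13885463] -138.0993300235511 cup2 at 185.9006699764489 3.2853309235277233e-06
glue_stick [(0.52, array([ 0.482, -0.148,  0.116]))]
correction_bottle [(0.66, array([ 0.516, -0.094,  0.074]))]
scene marker 12 [ 0.43078262 -0.15011038  0.03948165] rim 425
 dir from axis 185.66934907548094
[ 0.54529831 -0.13747742] -138.96119103309348 cup2 at 185.03880896690652 7.247361052135728e-06
[ 0.54529813 -0.13747759] -138.96119215152268 cup2 at 185.03880784847732 7.247361053299965e-06
[ 0.54529825 -0.13747748] -138.96121018262255 cup2 at 185.03878981737745 7.247361052026929e-06
glue_stick [(0.71, array([ 0.475, -0.154,  0.087])), (0.55, array([ 0.546, -0.417,  0.033]))]
correction_bottle [(0.66, array([ 0.511, -0.086,  0.076]))]
the job is handed in; nothing more can be done
None
```

I gripped the handle from above and turned the caddy about 128° clockwise, so the cup with the glue stick (cup2) now stands at the front marker. I handed the job in at about 10 s with the handle still gripped: the opening is 13.7 mm at 35 N.

- **Alignment:** the last checks put the glue cup at 184.7° (wrist camera), 185.9° (top) and 185.0° (scene). The marker is at about 184.2–186.3°, depending on the camera and the turning axis used. The cameras disagree by about 1–1.5°, and the top and wrist cameras have opposite signs of error. I expect the real error to be below about 1°.
- **Contents and other things:** before the last 0.3° correction I looked at the pictures. The glue stick, the bottle and both spools were still in their cups. Nothing else on the desk appeared shifted, though I compared that only by eye.
- **Forces:** the force on the tool was about 7 N at the end. The highest reading was 17 N when the fingers closed, and I corrected that before turning.

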